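# Refit the sander's dust outlet and see that the extraction is on

## Robot

A 6-joint arm with a two-finger parallel gripper is mounted at the origin on the work surface. World frame = base frame: x ahead of the robot, y to its left, z up, the work surface at z = 0. Lengths are in m, angles in rad, forces in N, time in s.
With the tool pointing down it reaches from about 0.325 to 0.9 m from the base axis. Payload 6.1 kg.
Tool frame: the origin (TCP) lies at the very end of the fingers, on their centre line; the grasp point (between the pads) lies 19 mm behind it; z points along the fingers, x is the direction in which the jaws open and shut, and the axes are right-handed (so a half turn about z gives the same grasp; the last joint's range is limited). The gripper opens to 87 mm and grips with 3 to 60 N. Pads are 19 mm wide; open, the fingers measure 117 mm over their backs; the gripper's body (75 mm by 190 mm) begins 51 mm behind the grasp point.
Start: joints at [-1.305, 0.22, 1.526, -0, 1.395, -0.126], TCP at [0.239, -0.578, 0.223] pointing down, gripper open.
Joint ranges: [-2.98, 2.98], [-0.91, 2.08], [0.09, 2.57], [-1.24, 4.39], [0.2, 2.65], [-2.68, 2.68]. Speed limits (rad/s): [2.57, 2.57, 3.01, 3.14, 3.14, 3.14].

## Interface

Orientations are given as a unit quaternion [w, x, y, z].
In Python, from bench import env gives the robot as it stands. The module is installed in compiled form; this text tells all that it offers.
- The arm moves only by the tool apply_moves, never from a script. Its argument "commands" is a list of rows, each a list of 6 numbers: the shift along the tool's x, y, z in mm, then the turn, a rotation vector about the tool's x, y, z in degrees. A call has 1 to 5 rows; each row is the pose to reach, as a shift and turn from the pose commanded when the call began, along the tool's axes at that moment; what a row does not reach only later rows make up. A row lasts 1/10 s, in which the tool goes at most 50 mm and 8.59 degrees, less where a joint would pass 70% of its speed; a pose out of reach is approached as far as the arm can. A call with a gripper value outside its range is refused whole. "grip" is the gripper's target within -1 to 1 (fully open at 1, half-way at 0, shut at -1), set as the call begins (left out, the last holds). The fingers move at their own pace and stop on an object; "newtons" is the grip in N (left out, the last holds). Time passes only in rows, so rows that repeat a pose let the fingers close. It gives the time, the measured TCP pose, the force and the opening at its end, in the units of the state.
- env.state(): the state, without advancing time (a new reading comes with each control period).
- env.get_image(name): name is "scene" or "top"; returns a dict with "color" (480x640x3 uint8, red, green, blue), "fx", "fy", "cx", "cy" (pixels), "R" (3x3) and "t" (3): a world point X has camera coordinates R X + t. Camera axes: x right, y down, z forward; pixel columns grow to the right and rows downward; lengths in m; the calibration is good to about 2 mm. A picture is of the moment at which its call begins. There is no depth.
- env.close_job(): hands the job in, once; it reports no verdict.
The state is a dict: "time": time; "joint_pos": joint angles; "qd": joint speeds; "effort": joint torques, N m; "tool_pos": TCP position; "ee_rot": TCP orientation; "ft_force": force on the tool from outside, world axes, zero at the start; "moment": the same for the moment, N m; "grip_width": finger opening in m.
Only numpy, scipy, OpenCV 4.12 (cv2) and the standard library are available. Lean on these libraries where they do the work, as an engineer would, in place of code of your own. Each camera call takes 0.05 s, during which the arm holds its last target.

## Task

The hose outlet of the disc sander lies on the bench: put it back on the sloping face of the dust chute, feeling for the four studs rather than forcing it, until they come through its corner holes and the flange lies flush on the face, ready for the wing nuts. Also make sure that the extraction toggle on the switch box is on: its lever must lean to the side with the bar mark (the lamp is dead, and it may be on already). Leave everything else on the bench where it is.

Things in the scene. Friction and masses are not known exactly. Their poses are not given: they have to be found in the camera images.
- outlet_center (a point): centre of the loose aluminium dust outlet (0.28 kg): flange 116 (own x) x 92 (own y) x 5 mm with 11 mm round holes at x = +-46, y = +-34, and a round hose collar, 58 outside diameter, 45 tall above the flange; 50 high in all. Point on the collar axis, 25 above the flange's underside; z out of the collar. Starts flat on the bench, collar up; grip the collar. Fits the studs either way round
- chute: fixed steel face at the end of the sander's dust chute, 132 (own x, level) x 106 (own y, down the slope) mm; own z, its outward normal, leans 30 degrees from vertical. Origin: middle of the face, 100 above the bench. Four 8 mm studs stand 16 out of it at x = +-46, y = +-34 and have 1.5 play all round in the outlet's holes. With the outlet home its centre point is here at (0, 0, 25)
- sander: fixed green bench disc sander that carries the chute: base 300 x 250 mm, origin on the bench under its middle, disc and work table towards own -x, motor towards +x, chute towards +y (face middle at own (0, 185, 100)); the round disc guard, 280 high, stands beside the chute at own y below 115
- switch_box: fixed grey extraction switch box, 95 (own x) x 80 (own y) x 65 mm high, origin under its middle on the bench; the toggle stands in the middle of its top. A small raised bar on the top at own +x marks on, a small ring at own -x marks off; the little lamp beside the toggle is dead
- extract_toggle (a joint): angle of the toggle, rad: 0 is off (lever leans 20 degrees to the box's -x), 0.7 is on (leans 20 degrees to +x). It swings about an axis along the box's y in the middle of the box's top, 65 mm above the bench, and snaps over past its middle (0.35), taking 1 to 3 N near its tip; it stays at either end
- toggle_tip (a point): end of the toggle lever, a steel bat 42 long and 9 to 13 thick; this point lies 40 from the pivot along the lever
- blank_plate: bystander: a flat steel blanking plate 116 x 92 x 5 with four holes and no collar, lying on the bench; not the outlet
- drill: bystander: cordless drill standing on its battery, about 220 high; origin under the battery
- roller_a: bystander: veneer roller with a yellow handle, 190 long, 40 high; origin on the bench under the roller, handle towards own -x
- roller_b: bystander: a second such roller
- scraper: bystander: flat scraper with a wooden handle, 200 long
- glue: bystander: glue bottle, 64 across and 170 high, standing
- offcut: bystander: pine block 100 x 45 x 45
- nut_dish: bystander: shallow grey dish 88 across and 22 high with the four wing nuts in it

How it is judged:
On the way:
1. the outlet is lifted clear of the bench (height (world z) of outlet_center above 0.06 m), for 0.1 s.
At the end, for the whole second after the job is handed in: the outlet sits on all four studs with its flange flush on the chute face (centre within 4 mm sideways and 2.5 mm in height of its home place, within 0.04 rad of parallel), released and at rest, and the extraction toggle is on (above 0.55 rad) (z of outlet_center in the frame of chute between 0.0225 and 0.0275 m and x of outlet_center in the frame of chute between -0.004 and 0.004 m and y of outlet_center in the frame of chute between -0.004 and 0.004 m and angle between the z axis of outlet_center and the z axis of chute, either way round below 0.04 rad and value of joint extract_toggle above 0.55 rad and linear speed of outlet below 0.02 m/s); the robot touches nothing.
It fails at once if the outlet is forced against the chute or sander with more than 120 N (contact force between outlet and sander above 120 N).
It fails at once if another thing on the bench is moved by more than 40 mm (distance of any of blank_plate, drill, roller_a, roller_b, scraper, glue, offcut, nut_dish from where it was at the start of the episode above 0.04 m).
It also fails if it takes over 58 s, if anything falls off the work surface, if the arm or the gripper's body presses on something with over 40 N, if the wrist force passes 120 N, or if a joint passes its speed limit or range.

## Working session

There is one attempt and no reset: what is moved stays moved. The work goes in short steps, Python scripts to look and compute and a tool call to move; the robot and the scene stay as the last step left them, time stands still between calls to the robot, and variables do not carry over. Pictures are saved under pics/ and viewed, and the job is handed in when it is done.

Besides the shell and the picture viewer there is one more tool, called after ">>>" in YAML: its name, and indented under it one key for each argument. apply_moves: Moves the arm, as the interface text tells. Its arguments: {"type":"object","properties":{"commands":{"type":"array"},"grip":{"type":"number"},"newtons":{"type":"number"}},"required":["commands"]}

```bash
mkdir -p pics; cat > h.py <<'E'
import numpy as np, cv2
from bench import env
from scipy.spatial.transform import Rotation as Ro
def snap(n,f):
    im=env.get_image(n); cv2.imwrite(f'pics/{f}.png',cv2.cvtColor(im['color'],cv2.COLOR_RGB2BGR))
    np.savez(f'pics/{f}.npz',**im); return im
def ld(f): return dict(np.load(f'pics/{f}.npz'))
def K(im): return np.array([[im['fx'],0,im['cx']],[0,im['fy'],im['cy']],[0,0,1.]])
def ray(im,u,v):
    d=im['R'].T@np.array([(u-im['cx'])/im['fx'],(v-im['cy'])/im['fy'],1]); c=-im['R'].T@im['t']; return c,d/np.linalg.norm(d)
def onz(im,u,v,z):
    c,d=ray(im,u,v); return c+d*(z-c[2])/d[2]
def proj(im,X):
    p=im['R']@np.asarray(X,float)+im['t']; return np.array([im['fx']*p[0]/p[2]+im['cx'],im['fy']*p[1]/p[2]+im['cy']])
def tri(rs):
    A=np.zeros((3,3));b=np.zeros(3)
    for c,d in rs:
        P=np.eye(3)-np.outer(d,d);A+=P;b+=P@c
    return np.linalg.solve(A,b)
E
python3 - <<'E'
from h import *
for n in('scene','top'):
    im=snap(n,n+'0'); print(n,im['fx'],im['cx'],im['cy'],-im['R'].T@im['t'],im['R'][2])
print(env.state())
E
```

```text
scene 489.8847974022925 320.2855917207962 237.15383750028775 [ 1.08489003 -0.11398146  0.87186303] [-0.55684384  0.21692869 -0.8017898 ]
top 465.3070871945822 317.14447716326475 239.05767356869478 [0.40549007 0.09674309 1.11170831] [ 0.13055275  0.01801298 -0.99127772]
{'time': 0.1, 'joint_pos': array([-1.30508901e+00,  2.21158523e-01,  1.52748577e+00, -1.99638445e-06,
        1.39472917e+00, -1.26086725e-01]), 'qd': array([-0.00040428, -0.00132718, -0.00275303,  0.00020387, -0.0002253 ,
       -0.00135307]), 'effort': array([ 7.77651749e-04, -4.95944130e+01, -3.88519156e+01,  7.03119440e-02,
        5.15872648e-02, -5.46608067e-05]), 'tool_pos': array([ 0.23850859, -0.5770906 ,  0.22154548]), 'ee_rot': array([-5.83417542e-04,  8.31217890e-01, -5.55946064e-01, -6.72638948e-04]), 'ft_force': array([-0.26789254,  1.11800667, -0.66394832]), 'moment': array([-0.020403  ,  0.0014491 ,  0.01385003]), 'grip_width': 0.08683457389168044}
```

View pics/scene0.png

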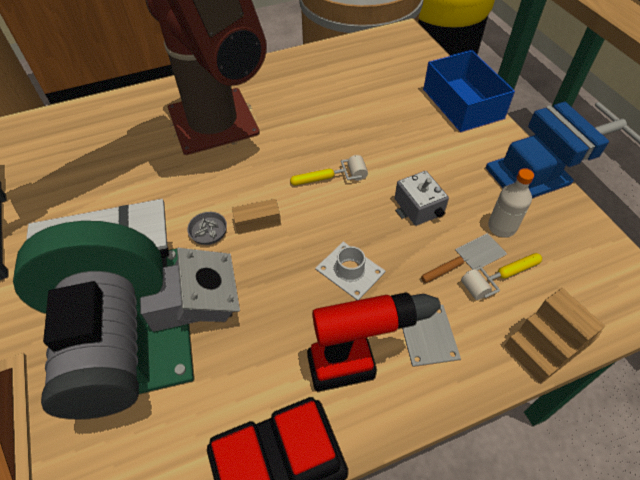

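View pics/top0.png

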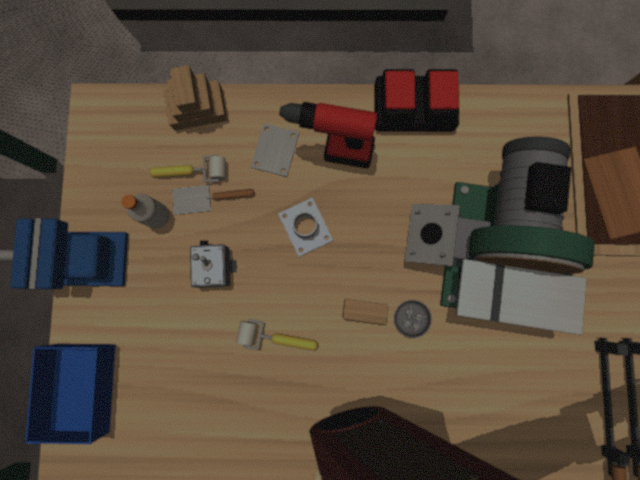

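The scene shows the outlet at about (350,265), the chute face at (210,280) and the switch box at (422,195). In the top view they are at (305,226), (432,233) and (209,265). I'll zoom in on these.

```bash
python3 - <<'E'
from h import *
def crop(f,x,y,w,h,s): 
    a=cv2.imread(f'pics/{f}.png')[y:y+h,x:x+w]; return cv2.resize(a,None,fx=s,fy=s,interpolation=cv2.INTER_CUBIC)
cv2.imwrite('pics/a.png',np.hstack([crop('scene0',385,160,80,75,5),crop('top0',175,230,80,75,5)]))
cv2.imwrite('pics/b.png',np.hstack([crop('scene0',140,230,110,110,3.6),crop('top0',390,190,110,110,3.6)]))
cv2.imwrite('pics/c.png',np.hstack([crop('scene0',310,235,80,70,5),crop('top0',265,190,80,70,5)]))
t=ld('top0')
for p in [(320,240),(400,240),(320,320),(305,226),(432,233),(209,265)]: print(p,onz(t,*p,0))
E
```

```text
(320, 240) [0.54967539 0.11003836 0.        ]
(400, 240) [ 0.55140202 -0.08215065  0.        ]
(320, 320) [0.35963071 0.10807147 0.        ]
(305, 226) [0.58351492 0.14669544 0.        ]
(432, 233) [ 0.56906534 -0.15907215  0.        ]
(209, 265) [0.4867307  0.37602866 0.        ]
```

View pics/a.png

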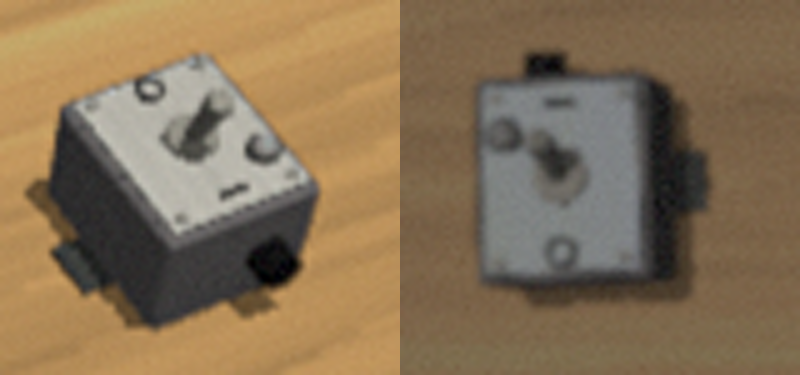

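View pics/b.png

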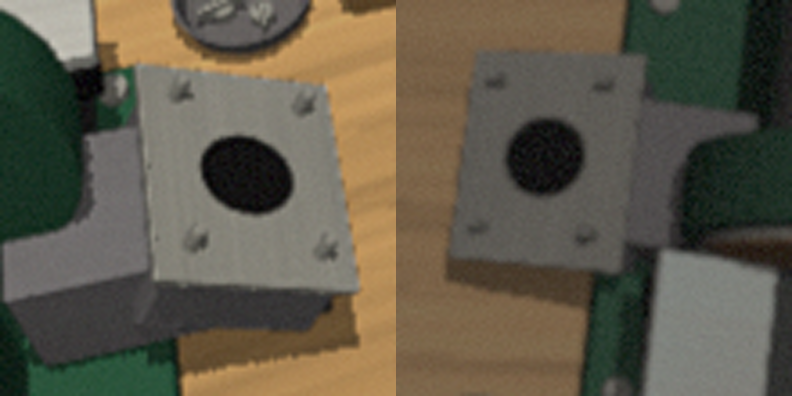

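View pics/c.png

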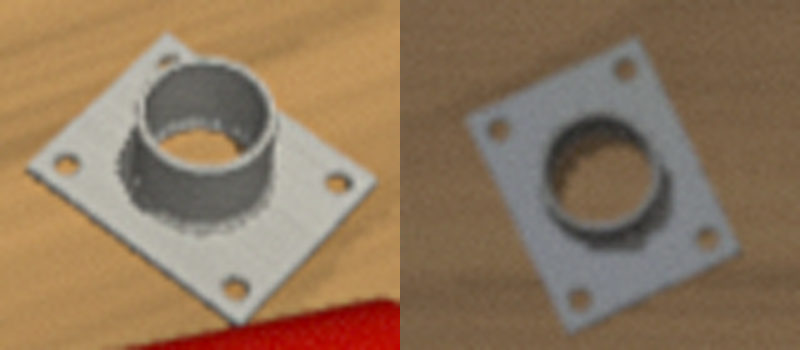

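```bash
cat > m.py <<'E'
from h import *
s=ld('scene0');t=ld('top0')
def un(pts,s_,x,y): return [( (u+.5)/s_-.5+x,(v+.5)/s_-.5+y) for u,v in pts]
def sub(im,pts,w=2):
    g=cv2.cvtColor(im['color'],cv2.COLOR_RGB2GRAY); g=cv2.GaussianBlur(g,(3,3),0)
    p=np.array(pts,np.float32).reshape(-1,1,2)
    return cv2.cornerSubPix(g,p.copy(),(w,w),(-1,-1),(3,30,0.01)).reshape(-1,2)
print('box')
S=un([(218,98),(190,148),(150,90),(233,190)],5,385,160);T=un([(138,138),(158,178),(162,252),(160,102)],5,175,230)
for n,a,b in zip(['tip','base','ring','bar'],S,T): print(n,tri([ray(s,*a),ray(t,*b)]).round(4))
print('chute')
S=un([(137,66),(327,87),(357,290),(155,280)],3.6,140,230);T=un([(226,272),(54,257),(82,50),(249,55)],3.6,390,190)
S2=sub(s,S);T2=sub(t,T)
print(np.abs(S2-S).max(1),np.abs(T2-T).max(1))
for A,B in((S,T),(S2,T2)):
    X=np.array([tri([ray(s,*a),ray(t,*b)]) for a,b in zip(A,B)]); print(X.round(4),X.mean(0))
    ex=X[[0,3]].mean(0)-X[[1,2]].mean(0); ey=X[2:].mean(0)-X[:2].mean(0); print(ex,np.linalg.norm(ex),ey,np.linalg.norm(ey))
    n=np.cross(ex,ey);n/=np.linalg.norm(n);print(n, np.degrees(np.arccos(abs(n[2]))))
def dark(im,x,y,r,th=60):
    g=cv2.cvtColor(im['color'],cv2.COLOR_RGB2GRAY)[y-r:y+r,x-r:x+r]; m=(g<th).astype(np.uint8)
    k,l,st,c=cv2.connectedComponentsWithStats(m); i=l[r,r]; return c[i]+[x-r,y-r],st[i]
a=dark(s,208,278,20);b=dark(t,431,233,16);print(a,b);print('hole',tri([ray(s,*a[0]),ray(t,*b[0])]))
print('outlet holes')
S=un([(168,60),(338,183),(236,289),(66,163)],5,310,235);T=un([(299,300-0),(98,128),(225,68),(307,237)],5,265,190)
T=un([(180,298),(98,128),(225,68),(307,237)],5,265,190)
for p in S: print('S',onz(s,*p,0.004))
for p in T: print('T',onz(t,*p,0.004))
E
python3 m.py
```

```text
box
tip [0.4962 0.366  0.1021]
base [0.4822 0.3686 0.0551]
ring [0.4486 0.3646 0.0613]
bar [0.5166 0.3681 0.0629]
chute
[1.69851854 1.07816399 0.59062025 0.36657884] [1.35633680e-05 6.78168402e-06 1.01725261e-05 3.38536580e-01]
[[ 0.4829 -0.1707  0.1218]
 [ 0.4954 -0.0795  0.0683]
 [ 0.6259 -0.0993  0.0713]
 [ 0.6128 -0.1889  0.1227]] [ 0.55424744 -0.13459637  0.09602955]
[-0.01280683 -0.0903939   0.05249818] 0.10531443536996007 [ 0.13021313 -0.0189874   0.00191927] 0.13160419608022736
[0.05940631 0.49502307 0.86684661] 29.90576237039182
[[ 0.4825 -0.1719  0.1233]
 [ 0.4952 -0.0808  0.0668]
 [ 0.6261 -0.1001  0.0699]
 [ 0.6122 -0.1896  0.1217]] [ 0.55402487 -0.1356002   0.09540848]
[-0.01330046 -0.09033357  0.05415217] 0.1061579613043079 [ 0.13031104 -0.01851051  0.00076583] 0.13162139542956924
[0.06678793 0.5057604  0.86008476] 30.673899373101484
(array([208.05326877, 278.09200969]), array([  8,  10,  25,  21, 413], dtype=int32)) (array([430.88266667, 233.184     ]), array([  5,   6,  22,  22, 375], dtype=int32))
hole [ 0.55436722 -0.13364868  0.09767656]
outlet holes
S [0.52515802 0.15715127 0.004     ]
S [0.61069291 0.19730029 0.004     ]
S [0.64075177 0.13640885 0.004     ]
S [0.55750913 0.09581116 0.004     ]
T [0.52651125 0.15624455 0.004     ]
T [0.60891415 0.19728151 0.004     ]
T [0.63898293 0.13616194 0.004     ]
T [0.55655267 0.09565271 0.004     ]
```

```bash
cat >> h.py <<'E'
def q2R(q): return Ro.from_quat([q[1],q[2],q[3],q[0]]).as_matrix()
def Rdown(a): # tool x at world angle a deg, z down
    c,s=np.cos(np.radians(a)),np.sin(np.radians(a)); x=np.array([c,s,0]);z=np.array([0,0,-1.]);return np.c_[x,np.cross(z,x),z]
def delta(p,R=None):
    st=env.state(); R0=q2R(st['ee_rot']); R=R0 if R is None else R
    print('t',st['time'],'pos',st['tool_pos'].round(4),'F',st['ft_force'].round(2),'M',st['moment'].round(2),'w',round(st['grip_width'],4))
    print('MOVE',(R0.T@(np.array(p)-st['tool_pos'])*1000).round(1),np.degrees(Ro.from_matrix(R0.T@R).as_rotvec()).round(2))
E
python3 - <<'E'
from h import *
t=ld('top0');s=ld('scene0')
for u,v,z in [(345,120,.19),(290,112,.19),(375,130,.19),(350,160,.05)]: print(onz(t,u,v,z))
a=(208.05,278.09);b=(430.88,233.18)
print('hole on z=.1',onz(s,*a,.1),onz(t,*b,.1))
delta([.239,-.577,.42]); delta([.583,.147,.42],Rdown(26.5))
E
```

```text
[0.77547303 0.05870541 0.19      ]
[0.79229398 0.17278941 0.19      ]
[ 0.7542694 -0.0030385  0.19     ]
[0.73352905 0.04085259 0.05      ]
hole on z=.1 [ 0.55613138 -0.13311612  0.1       ] [ 0.55393214 -0.13361209  0.1       ]
t 0.1 pos [ 0.2385 -0.5771  0.2215] F [-0.27  1.12 -0.66] M [-0.02  0.    0.01] w 0.0868
MOVE [  -0.2   -0.5 -198.5] [0. 0. 0.]
t 0.1 pos [ 0.2385 -0.5771  0.2215] F [-0.27  1.12 -0.66] M [-0.02  0.    0.01] w 0.0868
MOVE [-538.  -594.9 -197.4] [-9.000e-02  7.000e-02 -9.405e+01]
```

>>> apply_moves:
  commands:
    - [0,0,-200,0,0,0]
    - [0,0,-200,0,0,0]
    - [0,0,-200,0,0,0]
    - [0,0,-200,0,0,0]
    - [-50,-55,-200,0,0,-8]
  grip: 1

```text
time: 0.6
tool_pos: [0.2589, -0.5381, 0.4309]
ee_rot: [0.005, 0.867, -0.498, 0.005]
ft_force: [2.4, 0.9, 0.2]
grip_width: 0.0871
```

```bash
python3 -c "
from h import *
delta([.583,.147,.42],Rdown(26.5))"
```

```text
t 0.6 pos [ 0.2589 -0.5381  0.4309] F [2.4  0.88 0.22] M [ 0.02 -0.02 -0.02] w 0.0871
MOVE [-428.5 -625.3    2.2] [  0.81  -0.45 -86.24]
```

>>> apply_moves:
  commands:
    - [-140,-210,0,0,0,-43]
    - [-140,-210,0,0,0,-43]
    - [-140,-210,0,0,0,-43]
    - [-140,-210,0,0,0,-43]
    - [-140,-210,0,0,0,-43]

```text
time: 1.1
tool_pos: [0.3694, -0.3055, 0.4221]
ee_rot: [-0.0, 0.99, -0.141, -0.0]
ft_force: [0.9, -0.4, -0.5]
grip_width: 0.0866
```

```bash
python3 -c "
from h import *
delta([.583,.147,.35],Rdown(26.5))"
```

```text
t 1.1 pos [ 0.3694 -0.3055  0.4221] F [ 0.93 -0.44 -0.51] M [-0.06 -0.06  0.  ] w 0.0866
MOVE [  78.5 -494.1   72.3] [-3.000e-02  0.000e+00 -4.275e+01]
```

>>> apply_moves:
  commands:
    - [40,-247,0,0,0,-42.7]
    - [40,-247,0,0,0,-42.7]
    - [40,-247,0,0,0,-42.7]
    - [40,-247,0,0,0,-42.7]
    - [40,-247,0,0,0,-42.7]

```text
time: 1.6
tool_pos: [0.4781, -0.0803, 0.4223]
ee_rot: [0.0, 0.973, 0.229, -0.0]
ft_force: [0.8, -1.9, 0.2]
grip_width: 0.0868
```

```bash
python3 -c "
from h import *
delta([.583,.147,.2],Rdown(26.5))"
```

```text
t 1.6 pos [ 0.4781 -0.0803  0.4223] F [ 0.75 -1.89  0.16] M [-0.03 -0.14  0.03] w 0.0868
MOVE [ 195.2 -156.7  222.3] [ 0.    0.   -0.03]
```

>>> apply_moves:
  commands:
    - [195,-157,222,0,0,0]
    - [195,-157,222,0,0,0]
    - [195,-157,222,0,0,0]
    - [195,-157,222,0,0,0]
    - [195,-157,222,0,0,0]

```text
time: 2.1
tool_pos: [0.557, 0.0887, 0.255]
ee_rot: [0.0, 0.974, 0.226, -0.0]
ft_force: [1.2, 0.8, -0.3]
grip_width: 0.0871
```

```bash
python3 -c "
from h import *
delta([.583,.1467,.09],Rdown(26.5))"
```

```text
t 2.1 pos [0.557  0.0887 0.255 ] F [ 1.17  0.82 -0.3 ] M [-0.   -0.15 -0.03] w 0.0871
MOVE [ 48.9 -40.6 165. ] [-0.    0.02 -0.36]
```

>>> apply_moves:
  commands:
    - [43,-35,130,0,0,0]
    - [43,-35,130,0,0,0]
    - [43,-35,130,0,0,0]
    - [43,-35,130,0,0,0]
    - [43,-35,130,0,0,0]

```text
time: 2.6
tool_pos: [0.5794, 0.1373, 0.1262]
ee_rot: [0.0, 0.974, 0.226, -0.001]
ft_force: [1.1, -1.3, -0.0]
grip_width: 0.087
```

```bash
python3 -c "
from h import *
snap('top','t1');snap('scene','s1')
delta([.583,.1467,.016],Rdown(26.5))"
```

```text
t 2.7 pos [0.5817 0.137  0.1294] F [ 0.41 -0.14  1.  ] M [ 0.02 -0.13 -0.  ] w 0.087
MOVE [  5.1  -8.3 113.4] [ 0.09 -0.2  -0.4 ]
```

View pics/s1.png

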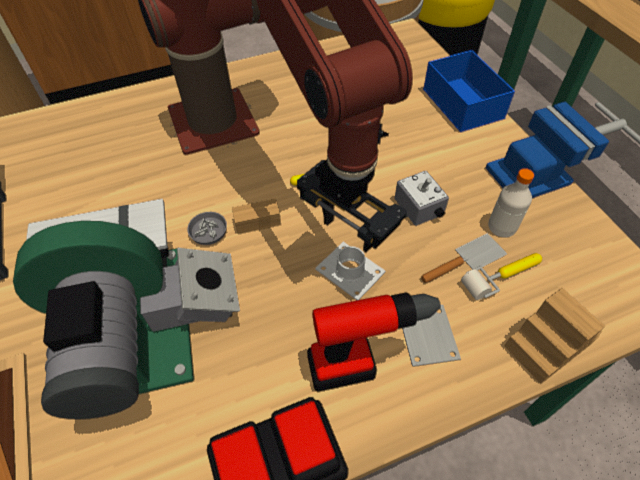

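The gripper is over the outlet (around 350,265), with the jaws along its long axis and the drill clear of it. I'll centre it and go down.

>>> apply_moves:
  commands:
    - [5,-8.3,20,0,0,-0.4]
    - [5,-8.3,55,0,0,-0.4]
    - [5,-8.3,85,0,0,-0.4]
    - [5,-8.3,105,0,0,-0.4]
    - [5,-8.3,105,0,0,-0.4]

```text
time: 3.2
tool_pos: [0.5803, 0.1461, 0.0213]
ee_rot: [-0.0, 0.973, 0.229, -0.001]
ft_force: [0.2, 0.3, 0.1]
grip_width: 0.0868
```

```bash
python3 -c "
from h import *
delta([.583,.1467,.016],Rdown(26.5))"
```

```text
t 3.2 pos [0.5803 0.1461 0.0213] F [0.24 0.34 0.12] M [ 0.  -0.1 -0. ] w 0.0868
MOVE [2.7 0.7 5.3] [-0.02  0.09 -0.04]
```

>>> apply_moves:
  commands:
    - [2.7,0.7,5,0,0,0]
    - [2.7,0.7,5,0,0,0]

```text
time: 3.4
tool_pos: [0.586, 0.1476, 0.0191]
ee_rot: [0.0, 0.973, 0.229, 0.002]
ft_force: [0.1, 0.1, -0.4]
grip_width: 0.0871
```

>>> apply_moves:
  commands:
    - [0,0,0,0,0,0]
    - [0,0,0,0,0,0]
    - [0,0,0,0,0,0]
    - [0,0,0,0,0,0]
    - [0,0,0,0,0,0]
  grip: -1
  newtons: 45

```text
time: 3.9
tool_pos: [0.5835, 0.1477, 0.0168]
ee_rot: [0.0, 0.973, 0.229, -0.0]
ft_force: [-0.7, -0.4, -0.7]
grip_width: 0.0555
```

```bash
python3 -c "
from h import *
delta([.583,.1467,.2],Rdown(26.5))"
```

```text
t 3.9 pos [0.5835 0.1477 0.0168] F [-0.72 -0.4  -0.66] M [-0.03  0.1  -0.04] w 0.0555
MOVE [  -1.     0.6 -183.2] [-0.    0.03  0.03]
```

>>> apply_moves:
  commands:
    - [0,0,-5,0,0,0]
    - [0,0,-10,0,0,0]
    - [0,0,-30,0,0,0]
    - [0,0,-30,0,0,0]

```text
time: 4.3
tool_pos: [0.5859, 0.1481, 0.0494]
ee_rot: [0.0, 0.973, 0.229, 0.002]
ft_force: [0.1, 0.7, -1.3]
grip_width: 0.0556
```

```bash
python3 -c "
from h import *
im=snap('scene','s2');b=snap('top','t2')
delta([.583,.1467,.2],Rdown(26.5))
f=lambda n,x,y:cv2.resize(cv2.imread('pics/%s.png'%n)[y:y+120,x:x+130],None,fx=3,fy=3,interpolation=2)
cv2.imwrite('pics/d.png',np.hstack([f('s2',280,190),f('t2',240,170)]))"
```

```text
t 4.4 pos [0.5843 0.1478 0.0471] F [-0.4  -0.61 -2.  ] M [ 0.01 -0.09 -0.01] w 0.056
MOVE [  -1.4    0.5 -152.9] [ 0.03 -0.08  0.02]
```

View pics/d.png

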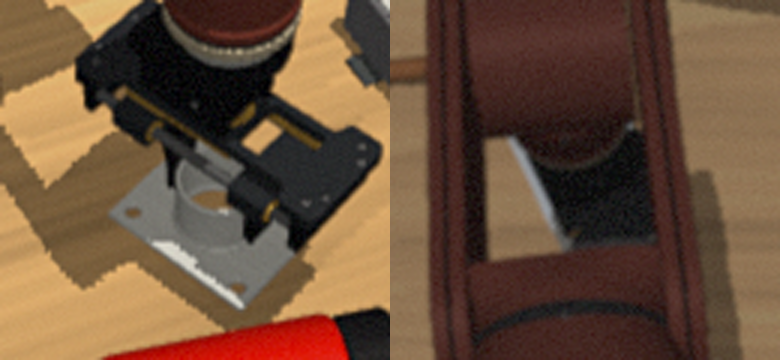

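```bash
cat >> h.py <<'E'
psi=np.radians(-8.2);C=np.array([.555,-.1335,.1])
cx=np.array([np.cos(psi),np.sin(psi),0]);hy=np.array([-np.sin(psi),np.cos(psi),0])
cz=np.array([0,0,np.cos(np.pi/6)])+hy*.5; cy=np.cross(cz,cx)
RC=np.c_[cx,cy,cz]; RT=np.c_[cx,np.cross(-cz,cx),-cz]
def tgt(x,y,h): # tcp target in chute frame mm (h: underside gap above face)
    return C+RC@(np.array([x,y,h+16.5])/1000)
E
cat > n.py <<'E'
from h import *
from m import S2,T2,s,t
def cen(P):
    P=np.array(P);a,c,b,d=P[0],P[2],P[1],P[3]
    A=np.c_[c-a,-(d-b)];k=np.linalg.solve(A,b-a);return a+k[0]*(c-a)
for A,im in((S2,s),(T2,t)): print(cen(A),onz(im,*cen(A),.1))
E
python3 n.py|tail -2; python3 -c "
from h import *
print(tgt(0,0,60),tgt(0,0,0),RT)
delta(tgt(0,0,60)+[0,0.02,.1],RT)"
```

```text
[207.3217 279.3609] [ 0.55831583 -0.13505956  0.1       ]
[431.71176 233.27441] [ 0.55373922 -0.13542032  0.1       ]
[ 0.56045556 -0.09564106  0.16625094] [ 0.55617669 -0.12533435  0.11428942] [[ 0.98977623 -0.12352028 -0.07131447]
 [-0.14262893 -0.85717136 -0.49488812]
 [ 0.          0.5        -0.8660254 ]]
t 4.4 pos [0.5843 0.1478 0.0471] F [-0.4  -0.61 -2.  ] M [ 0.01 -0.09 -0.01] w 0.056
MOVE [-120.8  189.4 -219.2] [-29.07  -9.17  33.89]
```

>>> apply_moves:
  commands:
    - [0,0,-50,0,0,0]
    - [0,0,-100,0,0,0]
    - [0,0,-150,0,0,0]
    - [-30,40,-200,-4,-1,5]
    - [-60,80,-200,-8,-2,10]

```text
time: 4.9
tool_pos: [0.571, 0.0652, 0.2482]
ee_rot: [0.073, 0.987, 0.142, 0.003]
ft_force: [0.7, -0.5, -2.2]
grip_width: 0.0558
```

```bash
python3 -c "
from h import *
delta(tgt(0,0,60)+[0,0.02,.1],RT)"
```

```text
t 4.9 pos [0.571  0.0652 0.2482] F [ 0.68 -0.48 -2.17] M [ 0.11 -0.12  0.03] w 0.0558
MOVE [-49.9 133.4   2.1] [-21.13  -7.34  23.57]
```

>>> apply_moves:
  commands:
    - [-25,65,2,-10,-3.5,11]
    - [-48,130,2,-20,-7,22]
    - [-48,130,2,-20,-7,22]
    - [-48,130,2,-20,-7,22]
    - [-48,130,2,-20,-7,22]

```text
time: 5.4
tool_pos: [0.5587, -0.0718, 0.258]
ee_rot: [0.248, 0.967, -0.053, -0.024]
ft_force: [0.8, 0.1, -2.5]
grip_width: 0.0557
```

```bash
python3 -c "
from h import *
delta(tgt(0,0,60),RT)"
```

```text
t 5.4 pos [ 0.5587 -0.0718  0.258 ] F [ 0.8   0.09 -2.49] M [ 0.61 -0.16  0.  ] w 0.0557
MOVE [  6.3 -23.6  91.6] [-1.14  0.21  1.98]
```

>>> apply_moves:
  commands:
    - [6,-23,40,-1,0,2]
    - [6,-23,70,-1,0,2]
    - [6,-23,85,-1,0,2]
    - [6,-23,85,-1,0,2]
    - [6,-23,85,-1,0,2]

```text
time: 5.9
tool_pos: [0.5622, -0.0935, 0.1761]
ee_rot: [0.257, 0.964, -0.07, -0.018]
ft_force: [1.0, 0.6, -3.4]
grip_width: 0.0558
```

```bash
python3 -c "
from h import *
delta(tgt(0,0,40),RT)
snap('scene','s3');snap('top','t3')
f=lambda n,x,y:cv2.resize(cv2.imread('pics/%s.png'%n)[y:y+130,x:x+130],None,fx=3,fy=3,interpolation=2)
cv2.imwrite('pics/e.png',np.hstack([f('s3',150,190),f('t3',370,170)]))"
```

```text
t 5.9 pos [ 0.5622 -0.0935  0.1761] F [ 1.05  0.63 -3.36] M [ 0.54 -0.2   0.05] w 0.0558
MOVE [-1.4 -2.7 29.7] [-0.16 -0.05 -0.13]
```

View pics/e.png

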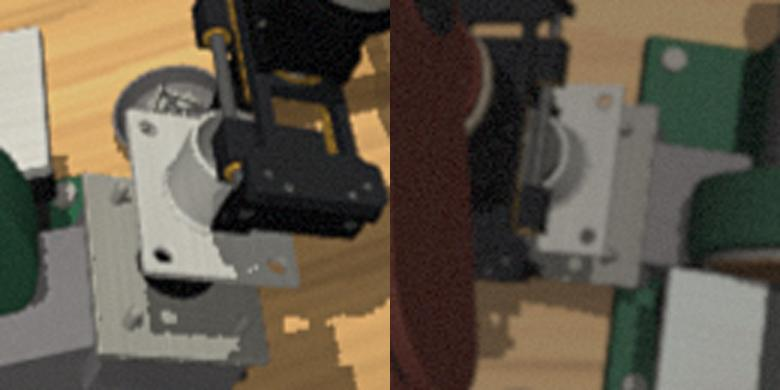

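```bash
python3 - <<'E'
from h import *
def f(n,x,y,p,w):
    a=cv2.resize(cv2.imread('pics/%s.png'%n)[y:y+w,x:x+w],None,fx=8,fy=8,interpolation=2); return a
cv2.imwrite('pics/g1.png',np.hstack([f('s3',175,215,0,50),f('s3',175,265,0,50)]))
cv2.imwrite('pics/g2.png',np.hstack([f('t3',550-0,190,0,50)[:,:0],f('t3',415,185,0,50),f('t3',415,225,0,50)]))
E
```

```text
(no output)
```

View pics/g1.png

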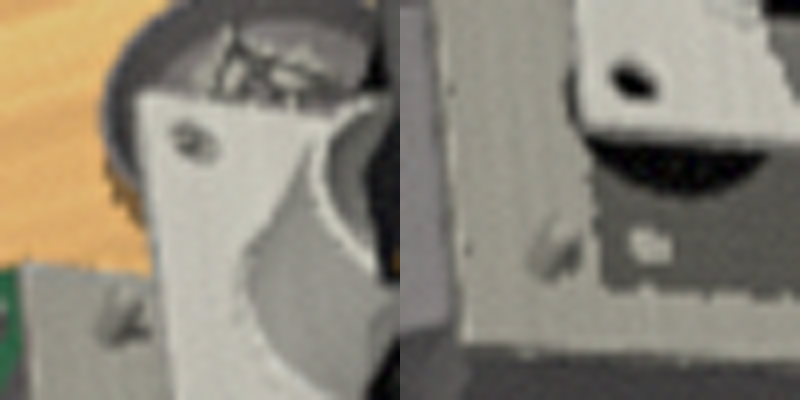

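View pics/g2.png

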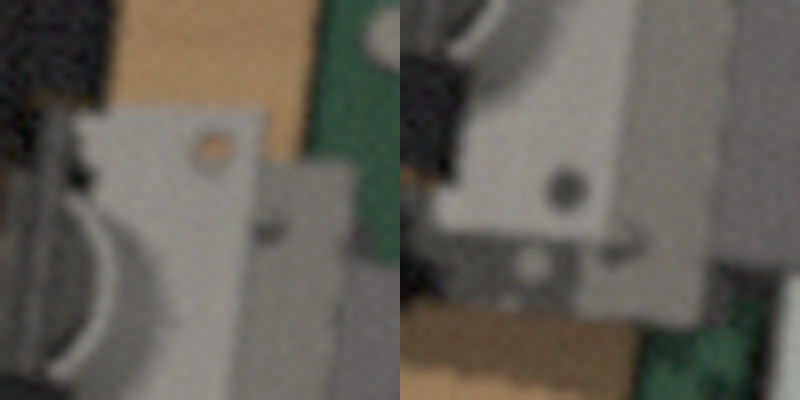

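```bash
cat > p.py <<'E'
from h import *
s=ld('s3');t=ld('t3')
def P(u,v,x,y): return ((u+.5)/8-.5+x,(v+.5)/8-.5+y)
A={'H-':(P(190,140,175,215),P(168,190,415,225)),'H+':(P(233,80,175,265),P(212,147,415,185)),
'F-':(P(145,95,175,215),P(207,238,415,225)),'F+':(P(183,135,175,265),P(265,108,415,185)),
'C-':(P(22,265,175,215),P(300,320,415,225)),'C+':(P(63,343,175,265),P(352,163,415,185))}
st=env.state();R0=q2R(st['ee_rot']);p=st['tool_pos']
g=RC.T@(p-C)*1000; print('tcp in chute (mm)',g.round(1))
E_={'H-':(-46,-34,5),'H+':(46,-34,5),'F-':(-58,-46,5),'F+':(58,-46,5),'C-':(-66,-53,0),'C+':(66,-53,0)}
for k,(a,b) in A.items():
    X=tri([ray(s,*a),ray(t,*b)]); m=RC.T@(X-C)*1000
    e=np.array(E_[k],float)
    if k[0]!='C':
        e=RC.T@(p+R0@(np.array([e[0],-e[1],16.5-e[2]])/1000)-C)*1000
    print(k,m.round(1),'expected',e.round(1),'diff',(m-e).round(1))
E
python3 p.py
```

```text
tcp in chute (mm) [ 2.2 -3.1 87.3]
H- [-44.6 -37.6  72.9] expected [-43.9 -36.9  75.6] diff [-0.6 -0.7 -2.7]
H+ [ 48.6 -38.1  74.5] expected [ 48.1 -37.2  75.9] diff [ 0.6 -0.9 -1.4]
F- [-55.7 -47.9  73. ] expected [-56.  -48.9  75.5] diff [ 0.2  1.  -2.5]
F+ [ 60.3 -48.6  69.9] expected [ 60.  -49.3  75.9] diff [ 0.3  0.6 -6. ]
C- [-65.1 -52.3  -2.6] expected [-66. -53.   0.] diff [ 0.9  0.7 -2.6]
C+ [ 65.  -51.6  -3.8] expected [ 66. -53.   0.] diff [-1.   1.4 -3.8]
```

The outlet's measured holes and edges match the expected pose within about 1 mm. I'll go in to just above the stud tips.

```bash
python3 -c "
from h import *
delta(tgt(0,0.7,22),RT)"
```

```text
t 6.0 pos [ 0.563  -0.0932  0.1772] F [ 0.87 -0.07 -2.92] M [ 0.55 -0.12 -0.01] w 0.0557
MOVE [-2.3 -3.6 48.8] [-0.17 -0.18 -0.18]
```

>>> apply_moves:
  commands:
    - [-2.2,-3.6,20,0,0,0]
    - [-2.2,-3.6,35,0,0,0]
    - [-2.2,-3.6,44,0,0,0]
    - [-2.2,-3.6,44,0,0,0]
    - [-2.2,-3.6,44,0,0,0]

```text
time: 6.5
tool_pos: [0.5569, -0.1119, 0.1354]
ee_rot: [0.257, 0.964, -0.07, -0.018]
ft_force: [-0.5, 0.2, -2.7]
grip_width: 0.0557
```

>>> apply_moves:
  commands:
    - [0,0,0,0,0,0]
    - [0,0,0,0,0,0]

```text
time: 6.7
tool_pos: [0.5573, -0.1116, 0.1357]
ee_rot: [0.257, 0.964, -0.07, -0.018]
ft_force: [1.0, 0.3, -2.1]
grip_width: 0.0557
```

```bash
cat >> h.py <<'E'
def rep(x=0,y=.7,h=10):
    st=env.state();g=RC.T@(st['tool_pos']-C)*1000-[0,0,16.5]
    print('xyh',g.round(1),'F chute',(RC.T@st['ft_force']).round(1),'M',(RC.T@st['moment']).round(2)); delta(tgt(x,y,h),RT)
E
python3 -c "
from h import *
rep(0,.7,20)"
```

```text
xyh [-0.9  1.2 25.4] F chute [ 0.9  1.4 -1.6] M [ 0.56 -0.04 -0.02]
t 6.7 pos [ 0.5573 -0.1116  0.1357] F [ 0.99  0.29 -2.07] M [ 0.55 -0.12  0.  ] w 0.0557
MOVE [0.9 0.5 5.4] [-0.13 -0.05 -0.13]
```

>>> apply_moves:
  commands:
    - [0.8,0.5,5.5,0,0,0]
    - [0.8,0.5,5.5,0,0,0]
    - [0.8,0.5,5.5,0,0,0]

```text
time: 7.0
tool_pos: [0.5568, -0.1151, 0.1302]
ee_rot: [0.257, 0.964, -0.07, -0.019]
ft_force: [-0.5, -0.4, -3.2]
grip_width: 0.0557
```

```bash
python3 -c "
from h import *
rep(0,.7,14)
snap('scene','s4');snap('top','t4')
f=lambda n,x,y:cv2.resize(cv2.imread('pics/%s.png'%n)[y:y+100,x:x+80],None,fx=5,fy=5,interpolation=2)
cv2.imwrite('pics/e.png',np.hstack([f('s4',170,235),f('t4',405,180)]))"
```

```text
xyh [-0.9  0.9 18.9] F chute [-0.5  1.2 -3. ] M [ 0.52 -0.07 -0.05]
t 7.0 pos [ 0.5568 -0.1151  0.1302] F [-0.52 -0.36 -3.17] M [ 0.51 -0.16 -0.  ] w 0.0557
MOVE [0.9 0.2 4.9] [-0.12  0.05 -0.1 ]
```

View pics/e.png

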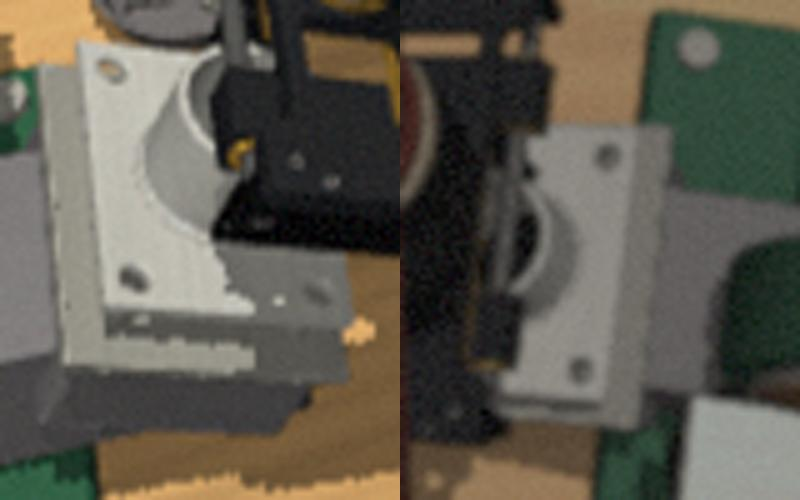

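The view shows the flange just over the face. The visible holes (scene 110,68 and 133,278; top 608,157 and 582,370) look about in line with the studs. I'll feel downward from here.

>>> apply_moves:
  commands:
    - [0.7,0.2,1,0,0,0]
    - [0.7,0.2,2,0,0,0]
    - [0.7,0.2,3,0,0,0]
    - [0.7,0.2,4,0,0,0]
    - [0.7,0.2,4,0,0,0]

```text
time: 7.6
tool_pos: [0.5572, -0.1173, 0.1269]
ee_rot: [0.257, 0.964, -0.07, -0.019]
ft_force: [-0.4, 0.1, -2.9]
grip_width: 0.0557
```

```bash
python3 -c "
from h import *
rep(0,.7,11)"
```

```text
xyh [-0.1  0.7 14.9] F chute [-0.4  1.5 -2.5] M [ 0.57 -0.04 -0.01]
t 7.6 pos [ 0.5572 -0.1173  0.1269] F [-0.43  0.1  -2.87] M [ 0.56 -0.12  0.01] w 0.0557
MOVE [ 0.1 -0.   3.9] [-0.12  0.04 -0.1 ]
```

>>> apply_moves:
  commands:
    - [0,0,1,0,0,0]
    - [0,0,2,0,0,0]
    - [0,0,3,0,0,0]
    - [0,0,3,0,0,0]

```text
time: 8.0
tool_pos: [0.557, -0.1188, 0.1243]
ee_rot: [0.257, 0.964, -0.07, -0.019]
ft_force: [-0.0, -0.1, -2.9]
grip_width: 0.0558
```

```bash
python3 -c "
from h import *
rep(0,.7,8)"
```

```text
xyh [-0.1  0.7 12. ] F chute [ 0.   1.4 -2.6] M [ 0.64 -0.07 -0.  ]
t 8.0 pos [ 0.557  -0.1188  0.1243] F [-0.01 -0.12 -2.92] M [ 0.62 -0.16  0.03] w 0.0558
MOVE [0.1 0.  4. ] [-0.13  0.04 -0.1 ]
```

>>> apply_moves:
  commands:
    - [0,0,1,0,0,0]
    - [0,0,2,0,0,0]
    - [0,0,3,0,0,0]
    - [0,0,4,0,0,0]
    - [0,0,4,0,0,0]

```text
time: 8.5
tool_pos: [0.5568, -0.1208, 0.1208]
ee_rot: [0.257, 0.964, -0.07, -0.018]
ft_force: [-0.3, 0.2, -2.7]
grip_width: 0.0562
```

```bash
python3 -c "
from h import *
rep(0,.7,4)"
```

```text
xyh [-0.1  0.7  8. ] F chute [-0.3  1.5 -2.2] M [ 0.56 -0.11 -0.05]
t 8.5 pos [ 0.5568 -0.1208  0.1208] F [-0.26  0.22 -2.7 ] M [ 0.53 -0.2   0.01] w 0.0562
MOVE [0.1 0.  4. ] [-0.12  0.03 -0.1 ]
```

Still moving freely at a gap of 8 mm, below the stud tips, so the studs appear to be in the holes. Carrying on.

>>> apply_moves:
  commands:
    - [0,0,1,0,0,0]
    - [0,0,2,0,0,0]
    - [0,0,3,0,0,0]
    - [0,0,4,0,0,0]
    - [0,0,4,0,0,0]

```text
time: 9.0
tool_pos: [0.5565, -0.1227, 0.1173]
ee_rot: [0.257, 0.964, -0.07, -0.019]
ft_force: [0.1, 0.9, -2.8]
grip_width: 0.0558
```

```bash
python3 -c "
from h import *
rep(0,.7,2)
snap('scene','s5');snap('top','t5')
f=lambda n,x,y:cv2.resize(cv2.imread('pics/%s.png'%n)[y:y+100,x:x+80],None,fx=5,fy=5,interpolation=2)
cv2.imwrite('pics/e.png',np.hstack([f('s5',170,235),f('t5',405,180)]))"
```

```text
xyh [-0.1  0.7  3.9] F chute [-0.   2.2 -2. ] M [ 0.59 -0.04 -0.08]
t 9.0 pos [ 0.5565 -0.1227  0.1173] F [ 0.1   0.91 -2.81] M [ 0.57 -0.16 -0.05] w 0.0558
MOVE [0.1 0.  1.9] [-0.12  0.04 -0.1 ]
```

View pics/e.png

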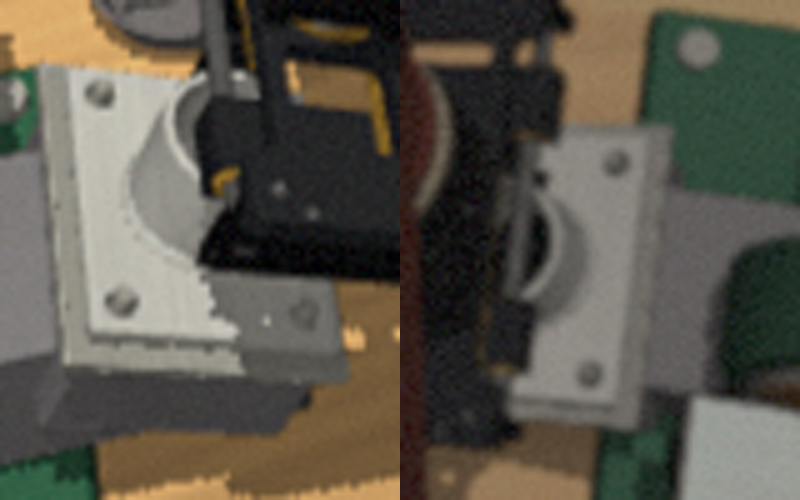

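Stud tips show in the holes (scene 98,93, 122,302 and 305,315; top 615,162 and 588,373). I'll feel down to the face.

>>> apply_moves:
  commands:
    - [0,0,1,0,0,0]
    - [0,0,2,0,0,0]
    - [0,0,3,0,0,0]
    - [0,0,3,0,0,0]

```text
time: 9.5
tool_pos: [0.5563, -0.1242, 0.1148]
ee_rot: [0.257, 0.964, -0.07, -0.018]
ft_force: [0.1, 0.7, -3.2]
grip_width: 0.0558
```

```bash
python3 -c "
from h import *
rep(0,.7,0)"
```

```text
xyh [-0.1  0.7  1. ] F chute [ 0.   2.2 -2.4] M [ 0.55 -0.04 -0.01]
t 9.5 pos [ 0.5563 -0.1242  0.1148] F [ 0.13  0.73 -3.17] M [ 0.54 -0.12  0.01] w 0.0558
MOVE [0.1 0.  1. ] [-0.12  0.03 -0.1 ]
```

>>> apply_moves:
  commands:
    - [0,0,0.5,0,0,0]
    - [0,0,1,0,0,0]
    - [0,0,1.5,0,0,0]
    - [0,0,1.5,0,0,0]

```text
time: 9.9
tool_pos: [0.5564, -0.1247, 0.114]
ee_rot: [0.257, 0.964, -0.07, -0.018]
ft_force: [-0.8, 2.2, 0.0]
grip_width: 0.0557
```

```bash
python3 -c "
from h import *
rep(0,.7,0)"
```

```text
xyh [0.1 0.7 0. ] F chute [-1.1  1.8  1.1] M [ 0.52  0.3  -0.11]
t 9.9 pos [ 0.5564 -0.1247  0.114 ] F [-0.82  2.23  0.04] M [ 0.54  0.13 -0.25] w 0.0557
MOVE [-0.1  0.   0. ] [-0.13  0.01 -0.12]
```

>>> apply_moves:
  commands:
    - [0,0,0.5,0,0,0]
    - [0,0,1,0,0,0]
    - [0,0,1,0,0,0]

```text
time: 10.2
tool_pos: [0.5564, -0.1247, 0.1139]
ee_rot: [0.257, 0.964, -0.07, -0.018]
ft_force: [-2.1, 6.9, 5.7]
grip_width: 0.0553
```

```bash
python3 -c "
from h import *
rep(0,.7,0)"
```

```text
xyh [ 0.1  0.7 -0. ] F chute [-3.1  2.9  8.2] M [ 0.58  1.17 -0.09]
t 10.2 pos [ 0.5564 -0.1247  0.1139] F [-2.1   6.94  5.65] M [ 0.72  0.87 -0.66] w 0.0553
MOVE [-0.1  0.  -0. ] [-0.14  0.01 -0.14]
```

>>> apply_moves:
  commands:
    - [0,0,-0.8,0,0,0]
    - [0,0,-0.8,0,0,0]

```text
time: 10.4
tool_pos: [0.5564, -0.1248, 0.1139]
ee_rot: [0.257, 0.964, -0.07, -0.018]
ft_force: [-1.1, 5.5, 3.2]
grip_width: 0.0559
```

>>> apply_moves:
  commands:
    - [0,0,0,0,0,0]
    - [0,0,0,0,0,0]
    - [0,0,0,0,0,0]
    - [0,0,0,0,0,0]
    - [0,0,0,0,0,0]
  grip: 1

```text
time: 10.9
tool_pos: [0.5563, -0.1252, 0.1134]
ee_rot: [0.257, 0.964, -0.07, -0.018]
ft_force: [0.1, 0.7, -1.1]
grip_width: 0.0845
```

```bash
python3 -c "
from h import *
rep(0,.7,80)"
```

```text
xyh [ 0.1  0.6 -0.7] F chute [ 0.   1.2 -0.6] M [ 0.25 -0.1  -0.06]
t 10.9 pos [ 0.5563 -0.1252  0.1134] F [ 0.15  0.73 -1.08] M [ 0.23 -0.15 -0.01] w 0.0845
MOVE [ -0.1  -0.3 -80.7] [-0.12  0.02 -0.11]
```

Released and free. Retreating straight out along the normal, then up and away so I can look.

>>> apply_moves:
  commands:
    - [0,0,-5,0,0,0]
    - [0,0,-20,0,0,0]
    - [0,0,-60,0,0,0]
    - [0,0,-100,0,0,0]
    - [0,0,-140,0,0,0]

```text
time: 11.4
tool_pos: [0.5664, -0.0547, 0.2374]
ee_rot: [0.257, 0.964, -0.07, -0.018]
ft_force: [0.2, -0.1, -0.6]
grip_width: 0.0872
```

>>> apply_moves:
  commands:
    - [0,-40,-40,0,0,0]
    - [0,-80,-80,0,0,0]
    - [0,-120,-120,0,0,0]
    - [0,-160,-160,0,0,0]
    - [0,-160,-160,0,0,0]

```text
time: 11.9
tool_pos: [0.5979, 0.1648, 0.2965]
ee_rot: [0.256, 0.964, -0.069, -0.017]
ft_force: [0.2, -0.7, -0.4]
grip_width: 0.0868
```

```bash
python3 -c "
from h import *
rep(0,.7,80)
snap('scene','s6');snap('top','t6')
f=lambda n,x,y:cv2.resize(cv2.imread('pics/%s.png'%n)[y:y+80,x:x+80],None,fx=5,fy=5,interpolation=2)
cv2.imwrite('pics/e6.png',np.hstack([f('s6',170,240),f('t6',395,190)]))"
```

```text
xyh [ -0.  162.8 304.3] F chute [ 0.3 -0.4 -0.7] M [ 0.31 -0.03 -0.05]
t 11.9 pos [0.5979 0.1648 0.2965] F [ 0.17 -0.69 -0.41] M [ 0.3  -0.1  -0.03] w 0.0868
MOVE [ -0.7 163.1 223.5] [-0.27 -0.2  -0.  ]
```

View pics/e6.png

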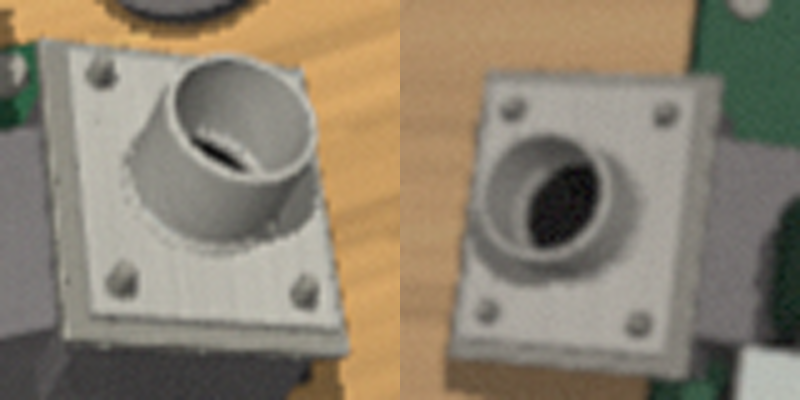

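View pics/s6.png

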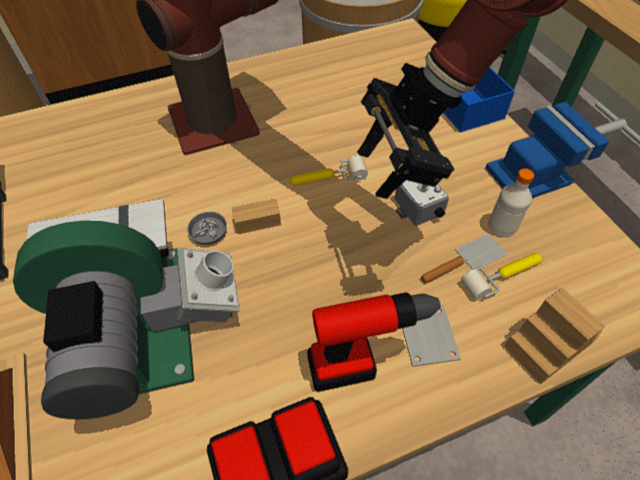

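```bash
python3 - <<'E'
from h import *
s=ld('s6');t=ld('t6')
P=lambda u,v,x,y:((u+.5)/5-.5+x,(v+.5)/5-.5+y)
D={'rim(0,0,50)':((244,119),(144,197)),'F--(-58,-46,5)':((69,47),(282,349)),'F+-(58,-46,5)':((92,318),(302,84)),'F++(58,46,5)':((338,327),(90,75)),
'C--(-66,-53,0)':((40,40),(290,377)),'C+-(66,-53,0)':((67,340),(320,78))}
for k,(a,b) in D.items():
    X=tri([ray(s,*P(*a,170,240)),ray(t,*P(*b,395,190))]);print(k,(RC.T@(X-C)*1000).round(1))
s0=ld('scene0');t0=ld('top0')
B=np.array([.4836,.3665,.065])
for n,sg in(('on',1),('off',-1)):
    X=B+.04*np.array([sg*np.sin(.349),0,np.cos(.349)])
    a=proj(s0,X);b=proj(t0,X); print(n,'scene crop',((a-[385,160]+.5)*5).round(),'top crop',((b-[175,230]+.5)*5).round())
E
```

```text
rim(0,0,50) [-1.   3.5 44.5]
F--(-58,-46,5) [-55.2 -48.    7.1]
F+-(58,-46,5) [ 60.1 -44.8   2.8]
F++(58,46,5) [60.3 47.2  6.6]
C--(-66,-53,0) [-65.7 -52.4  -3.2]
C+-(66,-53,0) [ 64.7 -50.9  -4.7]
on scene crop [221.  99.] top crop [137. 136.]
off scene crop [189.  57.] top crop [134. 198.]
```

```bash
python3 - <<'E'
from h import *
f=lambda n,x,y:cv2.resize(cv2.imread('pics/%s.png'%n)[y:y+72,x:x+76],None,fx=8,fy=8,interpolation=2)
cv2.imwrite('pics/z1.png',f('s6',172,242)); cv2.imwrite('pics/z2.png',f('t6',400,198))
s=ld('s6');t=ld('t6')
pts={'rim':(0,0,50),'F--':(-58,-46,5),'F+-':(58,-46,5),'F++':(58,46,5),'F-+':(-58,46,5),'C--':(-66,-53,0),'C+-':(66,-53,0),'C++':(66,53,0),'C-+':(-66,53,0),'T--':(-46,-34,16),'T+-':(46,-34,16),'T++':(46,34,16),'T-+':(-46,34,16)}
for k,p in pts.items():
    X=C+RC@(np.array(p)/1000); print(k,((proj(s,X)-[172,242]+.5)*8).round(),((proj(t,X)-[400,198]+.5)*8).round())
E
```

```text
rim [363. 163.] [193. 243.]
F-- [80. 57.] [388. 503.]
F+- [121. 480.] [439.  76.]
F++ [518. 503.] [111.  67.]
F-+ [451.  99.] [ 57. 473.]
C-- [41. 39.] [416. 538.]
C+- [ 85. 522.] [474.  52.]
C++ [544. 546.] [97. 43.]
C-+ [466.  88.] [ 36. 502.]
T-- [149.  75.] [337. 448.]
T+- [186. 409.] [378. 108.]
T++ [479. 429.] [133. 100.]
T-+ [427. 106.] [ 91. 427.]
```

View pics/z1.png

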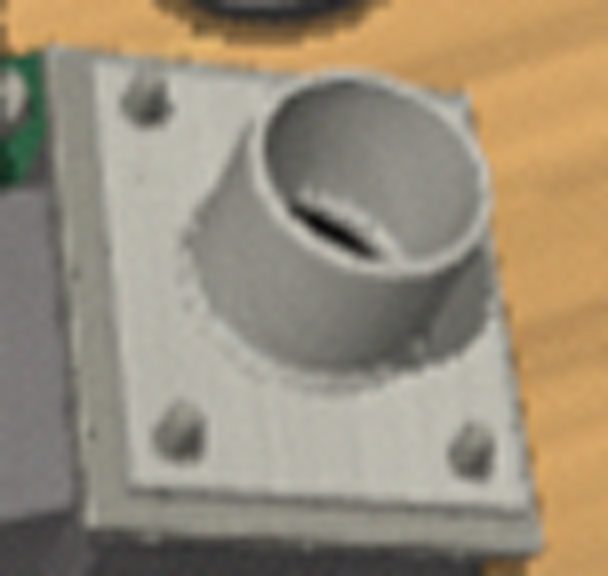

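View pics/z2.png

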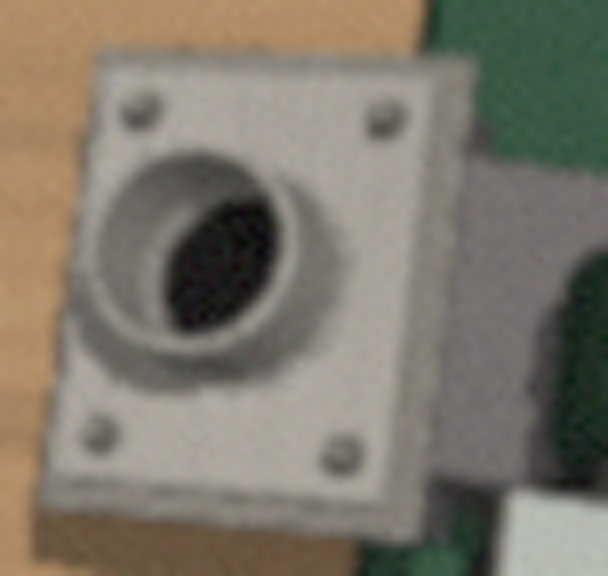

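All four studs are through, and the toggle's pixels match the "on" prediction. My pixel check of tilt is too coarse to prove the flange is flush, so I'll touch the rim lightly with both fingertips along the normal. That measures its height and seats it.

```bash
python3 -c "
from h import *
rep(0,1,150);rep(0,1,60)"
```

```text
xyh [3.00e-01 1.63e+02 3.04e+02] F chute [-0.2 -0.6 -0.6] M [ 0.3   0.   -0.03]
t 12.0 pos [0.5982 0.1647 0.296 ] F [-0.31 -0.79 -0.18] M [ 0.29 -0.06 -0.03] w 0.087
MOVE [ -1.1 162.7 153.2] [-0.28 -0.26  0.06]
xyh [3.00e-01 1.63e+02 3.04e+02] F chute [-0.2 -0.6 -0.6] M [ 0.3   0.   -0.03]
t 12.0 pos [0.5982 0.1647 0.296 ] F [-0.31 -0.79 -0.18] M [ 0.29 -0.06 -0.03] w 0.087
MOVE [ -1.5 163.2 243.2] [-0.28 -0.26  0.06]
```

>>> apply_moves:
  commands:
    - [-1,162.5,150,-0.3,-0.3,0]
    - [-1,162.5,150,-0.3,-0.3,0]
    - [-1,162.5,150,-0.3,-0.3,0]
    - [-1,162.5,150,-0.3,-0.3,0]
    - [-1,162.5,150,-0.3,-0.3,0]
  grip: 0.1

```text
time: 12.5
tool_pos: [0.5635, -0.0572, 0.2443]
ee_rot: [0.26, 0.963, -0.072, -0.022]
ft_force: [0.1, 0.3, 0.1]
grip_width: 0.055
```

>>> apply_moves:
  commands:
    - [0,0,40,0,0,0]
    - [0,0,75,0,0,0]
    - [0,0,75,0,0,0]
    - [0,0,75,0,0,0]

```text
time: 12.9
tool_pos: [0.5593, -0.0909, 0.1804]
ee_rot: [0.26, 0.963, -0.071, -0.022]
ft_force: [0.2, 0.6, -0.0]
grip_width: 0.0481
```

```bash
python3 -c "
from h import *
rep(0,1,38)"
```

```text
xyh [-1.8 -3.1 74.5] F chute [0.1 0.5 0.3] M [ 0.29 -0.06 -0.05]
t 12.9 pos [ 0.5593 -0.0909  0.1804] F [ 0.19  0.57 -0.  ] M [ 0.28 -0.11 -0.02] w 0.0481
MOVE [ 2.1 -4.3 36.5] [ 0.19  0.4  -0.15]
```

>>> apply_moves:
  commands:
    - [2,-4.3,20,0.2,0.4,-0.1]
    - [2,-4.3,34,0.2,0.4,-0.1]
    - [2,-4.3,34,0.2,0.4,-0.1]
    - [2,-4.3,34,0.2,0.4,-0.1]

```text
time: 13.3
tool_pos: [0.5601, -0.1036, 0.1492]
ee_rot: [0.258, 0.964, -0.069, -0.018]
ft_force: [0.6, -0.1, -0.7]
grip_width: 0.0479
```

```bash
python3 -c "
from h import *
rep(0,1,34.5)"
```

```text
xyh [ 0.8  1.7 41.3] F chute [ 0.6  0.3 -0.7] M [ 0.31 -0.05 -0.03]
t 13.3 pos [ 0.5601 -0.1036  0.1492] F [ 0.55 -0.14 -0.73] M [ 0.29 -0.1   0.  ] w 0.0479
MOVE [-0.8  0.7  6.8] [-0.02 -0.11 -0.01]
```

>>> apply_moves:
  commands:
    - [-0.6,0.7,3,0,0,0]
    - [-0.6,0.7,5,0,0,0]
    - [-0.6,0.7,6.3,0,0,0]
    - [-0.6,0.7,6.3,0,0,0]

```text
time: 13.7
tool_pos: [0.5586, -0.1075, 0.1432]
ee_rot: [0.258, 0.964, -0.069, -0.018]
ft_force: [0.5, 0.7, 0.3]
grip_width: 0.048
```

```bash
python3 -c "
from h import *
rep(0,1,33.5)"
```

```text
xyh [-0.2  1.1 34.1] F chute [0.4 0.5 0.6] M [ 0.31 -0.06 -0.06]
t 13.7 pos [ 0.5586 -0.1075  0.1432] F [0.52 0.68 0.28] M [ 0.29 -0.13 -0.02] w 0.048
MOVE [0.2 0.1 0.6] [-0.02 -0.07 -0.  ]
```

>>> apply_moves:
  commands:
    - [0,0,0.5,0,0,0]
    - [0,0,1,0,0,0]
    - [0,0,1.5,0,0,0]
    - [0,0,1.5,0,0,0]

```text
time: 14.1
tool_pos: [0.5587, -0.1078, 0.1428]
ee_rot: [0.258, 0.964, -0.069, -0.018]
ft_force: [-2.7, 3.6, 6.0]
grip_width: 0.0479
```

```bash
python3 -c "
from h import *
rep(0,1,33.5)"
```

```text
xyh [ 0.   1.1 33.6] F chute [-3.2 -0.3  6.8] M [ 0.35  0.55 -0.03]
t 14.1 pos [ 0.5587 -0.1078  0.1428] F [-2.72  3.59  6.  ] M [ 0.41  0.41 -0.3 ] w 0.0479
MOVE [-0.   0.1  0.1] [-0.04 -0.1  -0.03]
```

The rim stops firmly at 50.1 mm above the face, against 50 nominal, so the outlet is home. Retreating.

>>> apply_moves:
  commands:
    - [0,0,-20,0,0,0]
    - [0,0,-60,0,0,0]
    - [0,0,-100,0,0,0]
    - [0,-50,-140,0,0,0]
    - [0,-100,-180,0,0,0]

```text
time: 14.6
tool_pos: [0.5803, 0.04, 0.2457]
ee_rot: [0.258, 0.964, -0.07, -0.016]
ft_force: [0.7, 0.5, 0.1]
grip_width: 0.0479
```

>>> apply_moves:
  commands:
    - [0,-40,-40,0,0,0]
    - [0,-60,-60,0,0,0]
    - [0,-60,-60,0,0,0]
    - [0,-60,-60,0,0,0]

```text
time: 15.0
tool_pos: [0.5913, 0.1208, 0.2654]
ee_rot: [0.258, 0.964, -0.068, -0.018]
ft_force: [0.3, 0.2, -0.5]
grip_width: 0.048
```

```bash
python3 -c "
from h import *
rep(0,1,33.5)
snap('scene','s7');snap('top','t7')
f=lambda n,x,y:cv2.resize(cv2.imread('pics/%s.png'%n)[y:y+80,x:x+80],None,fx=5,fy=5,interpolation=2)
cv2.imwrite('pics/e7.png',np.vstack([np.hstack([f('s7',170,240),f('t7',395,190)])]))"
```

```text
xyh [ -0.4 139.8 255.2] F chute [ 0.2  0.4 -0.3] M [ 0.32 -0.04  0.01]
t 15.0 pos [0.5913 0.1208 0.2654] F [ 0.26  0.19 -0.47] M [ 0.32 -0.08  0.03] w 0.048
MOVE [ -0.3 138.8 221.7] [-0.   -0.13  0.08]
```

View pics/e7.png

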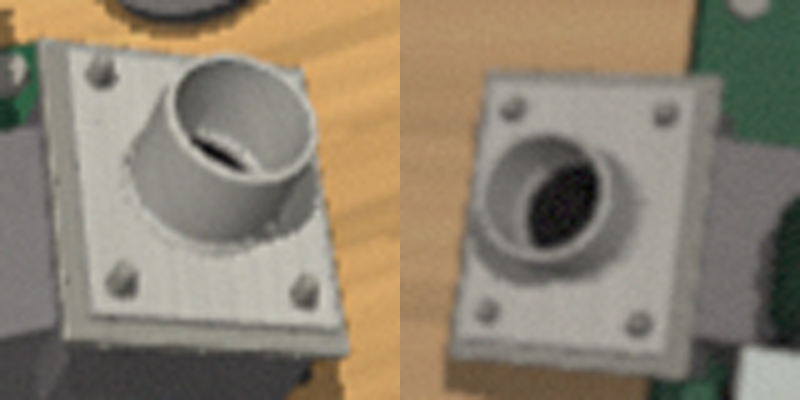

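View pics/s7.png

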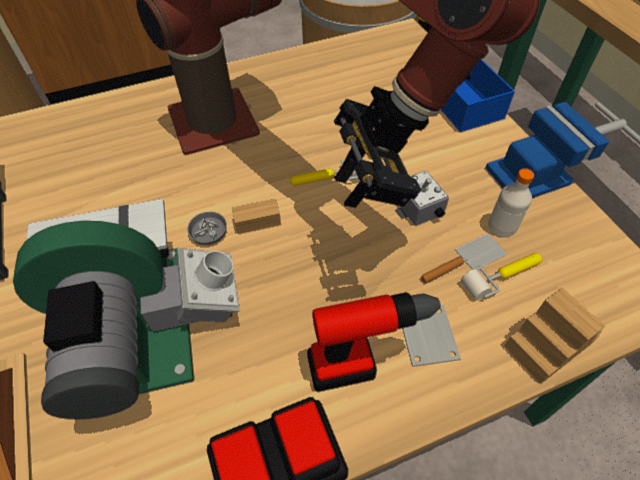

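The picture is unchanged after the touch: all four studs stand through the holes (scene crop 100,72, 122,280 and 305,290; top crop shows all four). The bystanders haven't moved and the arm is clear. Handing in.

```bash
python3 -c "
from h import *
print(env.close_job())"
```

```text
the job is handed in; nothing more can be done
None
```

The outlet is back on the chute with all four studs through its corner holes, and the job was handed in at about 15 s of robot time. I gripped it by the collar, tilted it 30° and felt it down onto the studs. They went in freely, then it met a firm stop at the face with about 10 N of contact force, and I released it.

- **Flush on the face:** a light fingertip touch on the collar rim stopped at 50.1 mm above the face, against 50 mm nominal. The pictures before and after that touch look the same.
- **Extraction toggle:** it was already on, so I left it alone. Its tip triangulated 14 mm to the bar side, and the pixels matched the predicted "on" position in both views, within about half a pixel.
- **Check that disagreed:** the pixel check scattered by up to about 5 mm. It hinted at a slight shift down the slope and perhaps a small tilt. I put that down to camera error, because camera heights were also off by about 3 mm at known points, and I relied on the touch result instead. That touch fixes the height at the centre but does not measure tilt or sideways position directly.
- **Everything else:** the bystanders look unmoved in the final picture, and the arm ended clear of everything.

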